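# Feed the row of sensors and stake the leading cap through the guard window

### The job

Three sensor bodies with blue caps wait in a row in the feed track of the hand-lever press. Without picking anything up, push the row along the track with the fingertips until the leading sensor rests against the stop under the ram, then reach down through the window of the yellow guard and press the red lever pad down until that sensor's cap is fully seated. Do not touch the guard or disturb the things on the bench, and let the lever come all the way up again at the end, with the row left in the track and the other two caps still proud.

Things in the scene. Friction and masses are not known exactly. Their poses are not given: they have to be found in the camera images.
- press: hand-lever staking press fixed on the bench, grey bed with a blue column. Origin on the bench under the ram axis. Its x axis points along the feed track towards the stop, away from the loading end; y to the left seen in that direction; z up. The rest of the press stands on the far side of the ram.
- track_start (a point): middle of the loading end of the flat aluminium feed track, on its floor (16 mm above the bench), 175 mm before the ram axis. The floor is 60 mm wide. Rails 5 mm high, 41 mm apart, flank it from 92 mm before the ram axis inward, with lead-ins flaring out to 106 mm before it; nearer the loading end the floor is open.
- ram_axis (a point): point on the ram axis 22.5 mm above the bench: where the centre of a sensor body lies when it rests against the two stop pins at the end of the track
- guard: guard over the press: yellow sheet 3 mm thick, its top 135 mm above the bench, on four posts, with clear panels at the front and sides. It covers press frame x = -42 to 64 mm, y = -116 to 76 mm. The clear front panel starts 56 mm above the bench, so that the sensors pass under it. Origin and axes as the press.
- guard_window (a point): centre of the square window in the yellow sheet, in the plane of its top: the opening is 76 x 76 mm with sides parallel to the press axes, edged with a black rubber strip 2 mm wide (72 mm clear)
- lever_pad (a point): centre of the top of the lever's red pad (40 mm along press x, 30 mm along press y), straight under the window; with the lever up it lies 17 mm below the top of the yellow sheet; it sinks about 20 mm until the cap is seated
- lever (a joint): angle of the lever, rad: 0 = up (a spring returns it), grows as it is pressed down. Pivot 117 mm from the pad, press +y side. The ram meets a cap at about 0.10; the cap is seated and stops the lever at about 0.17. With nothing under the ram it goes on to 0.22. Takes 2 to 3 N on the pad, about 7 N while a cap is going in slowly; beyond that the force rises steeply.
- sensor_a_center (a point): leading sensor, nearest the ram: loose turned metal body, flange 38 mm across and 5 mm thick at its foot, 13 mm high without its cap, standing in the feed track; the point is its centre, half-way up (6.5 mm above the track floor)
- cap_a (a joint): how far the blue cap (23 mm across, 4 mm thick) of the leading sensor is pressed in, m: 0 = standing 4 mm proud, 0.004 = seated; it stays where it is left
- sensor_b_center (a point): middle sensor: loose turned metal body, flange 38 mm across and 5 mm thick at its foot, 13 mm high without its cap, standing in the feed track; the point is its centre, half-way up (6.5 mm above the track floor)
- cap_b (a joint): how far the blue cap (23 mm across, 4 mm thick) of the middle sensor is pressed in, m: 0 = standing 4 mm proud, 0.004 = seated; it stays where it is left
- sensor_c_center (a point): last sensor, nearest the loading end: loose turned metal body, flange 38 mm across and 5 mm thick at its foot, 13 mm high without its cap, standing in the feed track; the point is its centre, half-way up (6.5 mm above the track floor)
- cap_c (a joint): how far the blue cap (23 mm across, 4 mm thick) of the last sensor is pressed in, m: 0 = standing 4 mm proud, 0.004 = seated; it stays where it is left
- tray: black parts tray, 93 x 128 x 22 mm; bystander. Origin under its centre
- driver: green-handled screwdriver, 137 mm long; bystander. Origin under its centre
- pliers: blue-handled pliers, 129 mm long; bystander. Origin under its centre
- tape: roll of yellow tape, 60 mm across, 12 mm high; bystander. Origin under its centre
- jar: black paste jar, 48 mm across, 70 mm high; bystander. Origin under its centre
- spare: bare sensor body lying on the mat (no blue cap), 38 mm across; bystander. Origin under its centre
- strap: blue wrist-strap monitor, 41 x 74 x 27 mm; bystander. Origin under its centre
Mind the look-alikes: they are no part of the job. Leave any purple look-alike of the part that bears sensor_c_center alone.

How it is judged:
By the outcome, as a careful person would: the job done as asked, in the order asked, and still so for the second after the job is handed in, with the robot touching nothing.
It also fails if it takes over 54 s, if anything falls off the work surface, if the arm or the gripper's body presses on something with over 40 N, if the wrist force passes 120 N, or if a joint passes its speed limit or range.

### The arm

A 6-joint arm with a two-finger parallel gripper is mounted at the origin on a cart in front of the work surface, level with it; the furniture and walls round the work are solid. World frame = base frame: x ahead of the robot, y to its left, z up, the work surface at z = 0. Lengths are in mm, angles in rad, forces in N, time in s.
With the tool pointing down it reaches from about 400 to 925 mm from the base axis. Payload 12.5 kg.
Tool frame: the origin (TCP) lies on the front face of the gripper's body, between the roots of the fingers; the fingertips stand 78 mm ahead of it and the grasp point (between the pads) lies 59 mm ahead of it (env.nose_length is the distance from the TCP to the fingertips, in mm); z points along the fingers, y is the line along which they close (so a half turn about z gives the same grasp; the last joint's range is limited). The gripper opens to 95 mm and grips with 3 to 60 N. Pads are 20 mm wide; open, the fingers measure 119 mm over their backs; the gripper's body (75 mm by 180 mm) begins 59 mm behind the grasp point.
Start: joints at [1.136, 0.491, 1.559, -0, 1.092, -0.106], TCP at [201.798, 591.537, 292.261] pointing down, gripper open.
Joint ranges: [-3.1, 3.1], [-0.84, 2.19], [0.05, 2.79], [-1.13, 4.28], [0.06, 2.93], [-2.69, 2.69]. Speed limits (rad/s): [2.22, 2.22, 2.79, 3.14, 3.14, 3.14].

### API

Orientations are given as [roll, pitch, yaw] about the fixed x, y, z axes, in that order (R = Rz(yaw) Ry(pitch) Rx(roll)).
In Python, from cell import env gives the robot as it stands.
- The arm moves only by the tool jog_arm, never from a script. Its argument "motion" is a list of rows, each a list of 7 numbers: the turn, a rotation vector about the tool's x, y, z in degrees, then the shift along the tool's x, y, z in mm, then the finger opening in mm, from 0 to 95.1. In form: [[wx, wy, wz, x, y, z, hand], ...]. A call has 1 to 10 rows; each row shifts and turns the commanded pose from where the row before left it, along the tool's axes as they then stand; what a row does not reach is not made up. A row lasts 1/8 s, in which the tool goes at most 62.5 mm and 10.7 degrees, less where a joint would pass 70% of its speed; a pose out of reach is approached as far as the arm can. A call is refused whole if a number of a shift passes 62.5 or a number of a turn 10.7, either way. A call with a gripper value outside its range is refused whole. The fingers move at their own pace and stop on an object; the grip force is fixed at half the most. Time passes only in rows, so rows that do not move let the fingers close. It gives the time, the measured TCP pose, the force, the opening and the grip force at its end, in the units of the state.
- env.state(): the state, without advancing time (a new reading comes with each control period).
- env.read_camera(name): name is "scene" or "top"; returns a dict with "color" (384x512x3 uint8, red, green, blue), "z_map" (384x512 float32, mm along the optical axis (not along the pixel's ray), 0 where there is no reading), "camera_matrix" (3x3 intrinsics, pixels), "world_to_cam" (4x4, takes a point from world to camera coordinates). Camera axes: x right, y up, looking along -z (the intrinsics and any distortion apply to the point x, -y, -z); pixel columns grow to the right and rows downward; lengths in mm; the calibration is good to about 2 mm. A picture is of the moment at which its call begins.
- env.job_done(): hands the job in; it is judged then, once.
Trained networks look in the newest picture that a camera, given by its name, has taken for a name from the list of things; names that differ only in an ending like _2 or _b are one class to them, and where a whole thing is asked for, a point or a joint stands for the part that bears it (a point fixed in the world has none). Each returns a list of dicts, best first, with "score" (0 to 1); they miss things now and then, are a little off and sometimes report something else, mostly with a low value. They report only what shows in the picture. A call takes as long as a camera call. They do not tell look-alikes from the thing itself.
- env.recognise(camera, thing): "location" ([column, row] in pixels, amid what is visible of it).
The state is a dict: "t": time; "joints": joint angles; "qvel": joint speeds; "tau": joint torques, N m; "eef_pos": TCP position; "tcp_rot": TCP orientation; "ft_force": force on the tool from outside, world axes, zero at the start; "moment": the same for the moment, N m; "opening": opening from 0.0 (shut) to 1.0 (fully open); "grip_force": force on a finger pad.
Only numpy, scipy, OpenCV 4.12 (cv2) and the standard library are available. Lean on these libraries where they do the work, as an engineer would, in place of code of your own. Each camera call takes 0.05 s, during which the arm holds its last target. There are 200 camera calls.

## Working session

There is one attempt and no reset: what is moved stays moved. The work goes in short steps, Python scripts to look and compute and a tool call to move; the robot and the scene stay as the last step left them, time stands still between calls to the robot, and variables do not carry over. Pictures are saved under pics/ and viewed, at most 10 in all, crops included, and the job is handed in when it is done.

Besides the shell and the picture viewer there is one more tool, called after "Call:" by a JSON object that holds its "api" and its "payload". jog_arm: Moves the arm, as the interface text tells. Its arguments: {"type":"object","properties":{"motion":{"type":"array"}},"required":["motion"]}

```bash
mkdir -p pics
cat > h.py <<'E'
from cell import env
import numpy as np, cv2
def snap(n):
    return env.read_camera(n)
def save(c,f,box=None,s=1):
    im=c["color"][:,:,::-1]
    if box: im=im[box[1]:box[3],box[0]:box[2]]
    cv2.imwrite(f,cv2.resize(im,None,fx=s,fy=s,interpolation=cv2.INTER_CUBIC))
def ray(c,u,v):
    K=c["camera_matrix"];T=np.linalg.inv(c["world_to_cam"])
    d=np.linalg.inv(K)@[u,v,1]; d=np.array([d[0],-d[1],-d[2]])
    return T[:3,3],T[:3,:3]@d
def px(c,u,v,z=None):
    o,d=ray(c,u,v)
    if z is None: return o+d*c["z_map"][int(round(v)),int(round(u))]
    return o+d*(z-o[2])/d[2]
def proj(c,p):
    q=c["world_to_cam"]@np.r_[p,1]; q=c["camera_matrix"]@[q[0],-q[1],-q[2]]
    return q[:2]/q[2]
E
python3 - <<'E'
from h import *
a=snap("scene");save(a,"pics/s0.png",s=1.5)
b=snap("top");save(b,"pics/t0.png",s=1.5)
for n,c in(("scene",a),("top",b)):
  print(n,c["camera_matrix"].round(1).tolist(),np.linalg.inv(c["world_to_cam"])[:3,3].round())
  for t in["sensor_a_center","lever_pad","guard_window","track_start","press","guard"]:
    for r in env.recognise(n,t)[:5]:
      u,v=r["location"];print(t,round(r["score"],2),np.round([u,v]),px(c,u,v).round(1))
print(env.state())
E
```

```text
scene [[405.1, 0.0, 255.3], [0.0, 405.1, 186.7], [0.0, 0.0, 1.0]] [-246. -675. 1225.]
sensor_a_center 0.2 [283. 220.] [ 460.6 -153.5  119.5]
lever_pad 0.56 [279. 220.] [ 453.6 -140.8  113.5]
guard_window 0.71 [280. 208.] [ 496.7 -106.3  116.1]
track_start 0.64 [280. 218.] [ 461.6 -138.2  115.7]
press 0.62 [283. 217.] [ 494.2 -125.1   82.3]
guard 0.76 [281. 210.] [ 513.  -101.2   84.2]
guard 0.17 [192. 189.] [393.5 272.1   5.4]
top [[490.8, 0.0, 242.8], [0.0, 490.8, 197.0], [0.0, 0.0, 1.0]] [ 207.   32. 1526.]
lever_pad 0.49 [290. 218.] [ 445.1 -125.7  117.5]
lever_pad 0.22 [335. 236.] [ 391.3 -269.3   -1.1]
guard_window 0.85 [287. 198.] [ 499.1 -119.6  136.8]
guard_window 0.51 [284. 205.] [ 504.6 -122.4   19.1]
track_start 0.93 [286. 204.] [ 509.  -128.9   14.9]
track_start 0.16 [293. 210.] [ 468.3 -134.9  117.5]
press 0.79 [283. 207.] [ 498.9 -118.2   18. ]
guard 0.91 [283. 193.] [ 518.  -112.3  133.9]
{'t': 0.7, 'joints': array([ 1.13641547e+00,  4.90832033e-01,  1.55888777e+00,  1.47591521e-05,
        1.09171561e+00, -1.05610413e-01]), 'qvel': array([-0.00096365,  0.00177658, -0.00033447, -0.00071284,  0.00056539,
       -0.00092463]), 'tau': array([ 8.00523758e-04, -6.12339306e+01, -2.58401817e+01,  6.95115491e-02,
        4.44761734e-02,  5.53303050e-05]), 'eef_pos': array([201.78458964, 591.53675784, 292.30740419]), 'tcp_rot': array([3.14143490e+00, 3.55038720e-06, 2.81281541e+00]), 'ft_force': array([-0.46082765,  0.81524185, -0.70598112]), 'moment': array([-0.02714707, -0.00402508,  0.00011713]), 'grip_force': 0.0, 'opening': 1.0027154994779683}
```

View pics/s0.png

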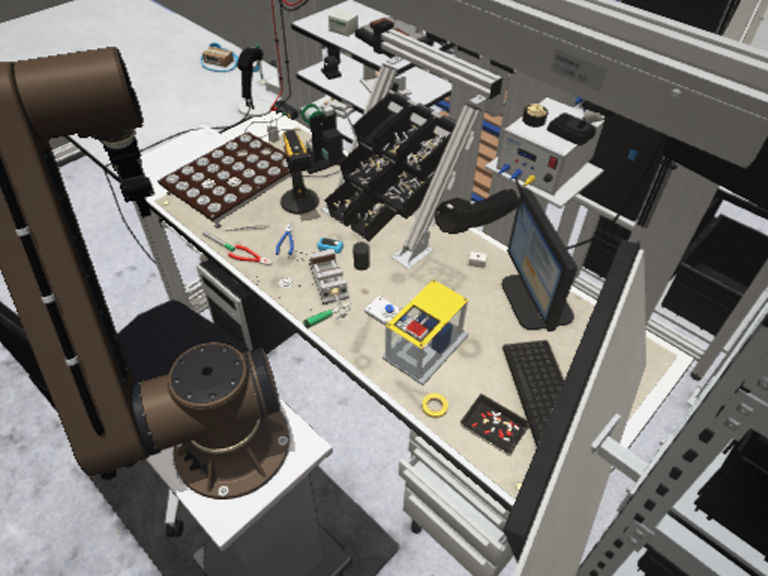

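View pics/t0.png

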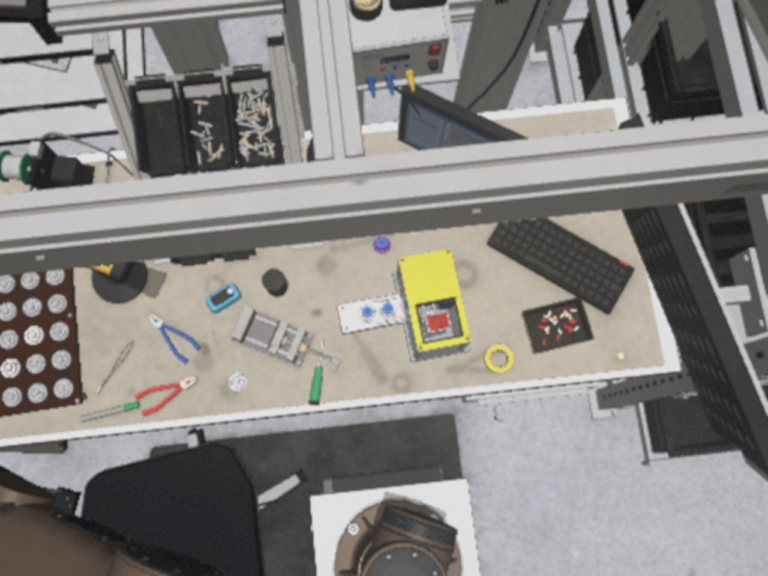

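The scene view shows the yellow guard at about (430,310) with the track leading left from it. The top view shows blue caps in the track at (367,312) and (388,309), probably a third hidden by the guard, the purple look-alike at (381,244), and a bare spare at (238,381). Next I measure the press pose.

Run:
```python
from h import *
from scipy.optimize import least_squares
b=snap("top");save(b,"pics/t1.png",(215,155,325,245),7)
a=snap("scene");save(a,"pics/s1.png",(230,175,330,260),7)
for n,c in(("top",b),("scene",a)):
  h=cv2.cvtColor(c["color"],cv2.COLOR_RGB2HSV)
  def comps(m,name):
    k,l,s,ce=cv2.connectedComponentsWithStats(m.astype(np.uint8))
    for i in range(1,k):
      if s[i,4]>=6:
        u,v=ce[i]; yy,xx=np.where(l==i); P=np.array([px(c,x,y) for x,y in zip(xx,yy)])
        print(n,name,s[i,4],ce[i].round(1),np.median(P,0).round(1))
        if name=="yel" and s[i,4]>300:
          co,_=cv2.findContours((l==i).astype(np.uint8),cv2.RETR_CCOMP,cv2.CHAIN_APPROX_NONE)
          for q in co:
            if len(q)>40:
              G=np.array([px(c,x,y,135)[:2] for x,y in q[:,0]],np.float32)
              r=cv2.minAreaRect(G);print(" rect",r,cv2.boxPoints(r).round(1).tolist())
  R=np.zeros(h.shape[:2],bool);R[150:290,215:345]=1
  H,S,V=h[...,0],h[...,1],h[...,2]
  comps(R&(H>20)&(H<35)&(S>150)&(V>120),"yel")
  comps(R&(H>100)&(H<125)&(S>120)&(V>80),"blue")
  comps(R&((H<8)|(H>172))&(S>150)&(V>90),"red")
```

```text
top yel 138 [290.2 174. ] [ 571.1 -140.8  135.5]
top yel 8 [297.2 180.6] [ 549.3 -157.2  135.1]
top blue 28 [254.5 161.5] [653.9 -45.2  21.9]
top blue 13 [257.9 205.1] [506.9 -38.8  38.6]
top blue 19 [244.5 207.6] [506.1   1.9  37.2]
top red 36 [292.2 213.2] [ 457.1 -134.7  118.8]
scene yel 796 [287.6 205.8] [ 521.8 -127.6  134.3]
 rect ((494.7962951660156, -129.06129455566406), (186.42820739746094, 102.14892578125), 4.327164649963379) [[398.0, -85.19999694824219], [405.70001220703125, -187.0], [591.5999755859375, -173.0], [583.9000244140625, -71.0999984741211]]
 rect ((453.8974609375, -131.10235595703125), (84.52664184570312, 82.62418365478516), 4.7813639640808105) [[408.29998779296875, -93.5], [415.20001220703125, -175.8000030517578], [499.5, -168.6999969482422], [492.6000061035156, -86.4000015258789]]
scene yel 11 [283.6 266.5] [ 374.9 -235.8    9.8]
scene yel 19 [295.8 269.8] [ 392.1 -280.8   12.3]
scene yel 18 [286.8 275.4] [ 357.8 -268.2    9.2]
scene blue 18 [259.1 205.2] [503.7  -0.   34.4]
scene red 69 [277.2 218.4] [ 452.6 -132.3  117.1]
scene red 6 [321.7 276.3] [ 439.4 -353.5    8.4]
scene red 7 [326. 276.] [ 452.5 -364.7    6.2]
scene red 6 [316.  282.8] [ 406.3 -356.2   10.4]
scene red 7 [324.3 287.4] [ 411.9 -386.6    8. ]
scene red 8 [333.6 287.9] [ 432.4 -409.6    7.7]
scene red 8 [339.1 288.4] [ 444.2 -424.3    7.5]
```

View pics/t1.png

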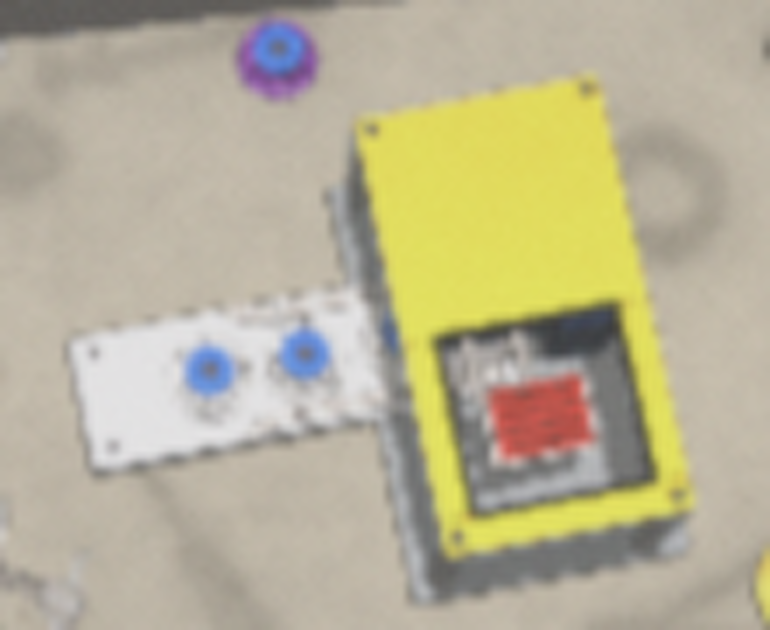

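View pics/s1.png

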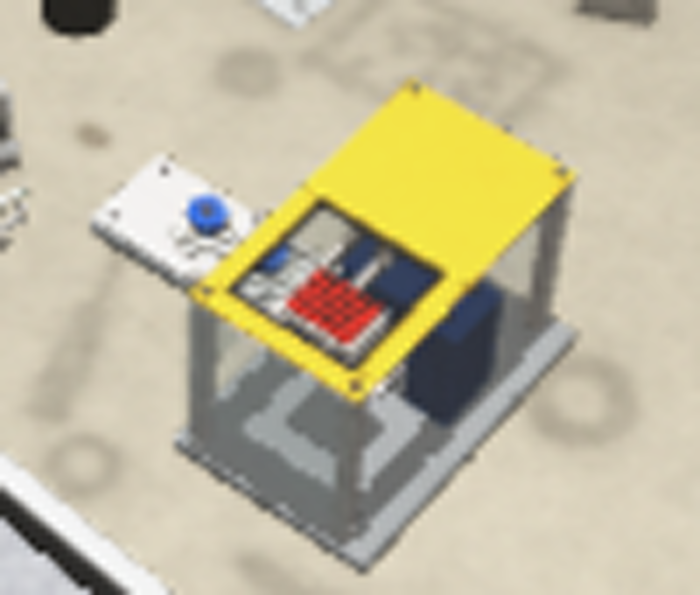

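The crops show two blue caps on the track at (210,370) and (305,353), and a third just peeking from under the guard at (390,330). The purple look-alike sits off the track at (277,58), and the red pad is in the window at (542,415). I fit the press pose from the corners.

Run:
```python
from h import *
from scipy.optimize import least_squares
b=snap("top");a=snap("scene")
def P(l,o): return (np.array(l)+.5)/7-.5+o
gc=np.array([[-42,76,135],[64,76,135],[64,-116,135],[-42,-116,135],[-175,30,16],[-175,-30,16]],float)
tp=P([[357,122],[600,75],[692,508],[447,556],[70,340],[95,473]],[215,155])
sp=P([[412,78],[577,180],[358,403],[190,290],[165,155],[95,222]],[230,175])
def W(p,q): 
  c,s=np.cos(p[2]),np.sin(p[2]); return np.r_[p[0]+c*q[0]-s*q[1],p[1]+s*q[0]+c*q[1],q[2]]
def res(p,sets):
  return np.concatenate([proj(c,W(p,q))-m for c,pts in sets for q,m in zip(gc,pts)])
for sets in([(b,tp)],[(a,sp)],[(b,tp),(a,sp)]):
  r=least_squares(res,[480,-130,-1.45],args=(sets,),x_scale=[1,1,.01]);p=r.x;print(p,np.abs(r.fun).max().round(2),r.fun.round(1))
np.save("press.npy",p)
def inv(q): 
  c,s=np.cos(p[2]),np.sin(p[2]);d=q[:2]-p[:2];return np.round([c*d[0]+s*d[1],-s*d[0]+c*d[1]],1)
for n,m,z in(("win",[[435,335],[620,303],[657,485],[470,518]],135),("pad",[[490,388],[583,376],[594,447],[500,461]],118),("caps",[[210,371],[305,354],[390,330]],33)):
  print(n,[inv(px(b,*u,z)).tolist() for u in P(m,[215,155])])
for n,m,z in(("win",[[320,198],[442,273],[353,372],[230,290]],135),("cap",[[207,215],[275,258]],33),("pad",[[318,270],[380,313],[345,345],[290,303]],118)):
  print("s",n,[inv(px(a,*u,z)).tolist() for u in P(m,[230,175])])
```

```text
[ 515.49227309 -114.58998644   -1.48924647] 0.98 [-0.8 -0.7 -0.3 -0.6  1.   0.8 -0.3  1.   0.2 -0.   0.2 -0.6]
[ 514.51491853 -116.63048901   -1.49275867] 0.87 [ 0.4 -0.2  0.8 -0.9 -0.1  0.7 -0.8  0.8 -0.3 -0.  -0.1 -0.7]
[ 515.28667359 -115.2621091    -1.49041605] 1.23 [-0.5 -0.7  0.  -0.6  1.2  0.9 -0.1  1.   0.4 -0.1  0.3 -0.6  0.2 -0.5
  0.6 -1.2 -0.1  0.3 -0.8  0.5 -0.5 -0.2 -0.3 -1. ]
win [[-27.3, -22.1], [50.8, -23.3], [49.3, -100.8], [-28.7, -99.7]]
pad [[-7.6, -45.2], [31.6, -47.6], [29.7, -77.9], [-9.9, -76.2]]
caps [[-117.9, 0.9], [-75.1, 0.4], [-35.9, 4.0]]
s win [[-28.0, -24.0], [48.0, -24.2], [50.7, -101.5], [-26.1, -99.8]]
s cap [[-117.5, -0.7], [-69.9, -0.9]]
s pad [[-8.1, -50.5], [32.2, -52.7], [30.8, -79.8], [-6.1, -76.2]]
```

```bash
cat >> h.py <<'E'
def W(q):
    p=np.load("press.npy");c,s=np.cos(p[2]),np.sin(p[2]);return np.array([p[0]+c*q[0]-s*q[1],p[1]+s*q[0]+c*q[1],q[2]])
def err(q):
    "tool shift (mm) and turn (deg) left to reach press-frame TCP point q, tool x = press -x"
    from scipy.spatial.transform import Rotation as R
    s=env.state();A=R.from_euler("xyz",s["tcp_rot"]);B=R.from_euler("xyz",[np.pi,0,np.load("press.npy")[2]+np.pi])
    return A.inv().apply(W(q)-s["eef_pos"]).round(1),np.degrees((A.inv()*B).as_rotvec()).round(2)
E
python3 - <<'E'
from h import *
from scipy.spatial.transform import Rotation as R
s=env.state();p=s["eef_pos"];A=R.from_euler("xyz",s["tcp_rot"]);t=W([-160,0,292]);print(t,err([-160,0,292]))
n=16;w=err([-160,0,292])[1]/n
for i in range(n): print(w.round(1),A.inv().apply((t-p)/n).round(1)); A=A*R.from_rotvec(np.radians(w))
E
```

```text
[502.43967413  44.22129005 292.        ] (array([-4.613e+02, -4.209e+02,  2.000e-01]), array([ 1.000e-02, -0.000e+00,  6.656e+01]))
[ 0.  -0.   4.2] [-28.8 -26.3   0. ]
[ 0.  -0.   4.2] [-30.7 -24.1   0. ]
[ 0.  -0.   4.2] [-32.3 -21.9   0. ]
[ 0.  -0.   4.2] [-33.8 -19.5   0. ]
[ 0.  -0.   4.2] [-35.2 -16.9   0. ]
[ 0.  -0.   4.2] [-36.3 -14.4   0. ]
[ 0.  -0.   4.2] [-37.2 -11.7   0. ]
[ 0.  -0.   4.2] [-38.  -9.   0.]
[ 0.  -0.   4.2] [-38.5  -6.2   0. ]
[ 0.  -0.   4.2] [-38.9  -3.4   0. ]
[ 0.  -0.   4.2] [-39.   -0.5   0. ]
[ 0.  -0.   4.2] [-39.    2.3   0. ]
[ 0.  -0.   4.2] [-38.7   5.1   0. ]
[ 0.  -0.   4.2] [-38.2   7.9   0. ]
[ 0.  -0.   4.2] [-37.5  10.7   0. ]
[ 0.  -0.   4.2] [-36.7  13.4   0. ]
```

What could be taken for the row (pixels in the t1 crop): caps on the track at (210,370), (305,353) and (390,330, partly hidden), the purple-flanged look-alike at (277,58), which is off the track so I leave it, and the spare, which has no cap. I choose the three on the track.

Call:
{"api": "jog_arm", "payload": {"motion": [[0,0,4.2,-29,-26,0,10],[0,0,4.2,-31,-24,0,10],[0,0,4.2,-32,-22,0,10],[0,0,4.2,-34,-19.5,0,10],[0,0,4.2,-35,-17,0,10],[0,0,4.2,-36,-14.5,0,10],[0,0,4.2,-37,-12,0,10],[0,0,4.2,-38,-9,0,10],[0,0,4.2,-38.5,-6,0,10]]}}

```text
t: 2.02
eef_pos: [370.2, 282.4, 292.4]
tcp_rot: [3.141, 0.0, 2.151]
ft_force: [0.5, 0.7, -0.6]
opening: 0.13
grip_force: 0.0
```

Call:
{"api": "jog_arm", "payload": {"motion": [[0,0,4.2,-39,-3.5,0,10],[0,0,4.2,-39,-0.5,0,10],[0,0,4.2,-39,2,0,10],[0,0,4.2,-38.5,5,0,10],[0,0,4.2,-38,8,0,10],[0,0,4.2,-37.5,10.5,0,10],[0,0,0,-34,13,0,10],[0,0,0,0,0,0,10],[0,0,0,0,0,0,10]]}}

```text
t: 3.15
eef_pos: [497.5, 45.9, 292.1]
tcp_rot: [-3.141, -0.0, 1.713]
ft_force: [-0.0, 0.2, 0.1]
opening: 0.104
grip_force: 0.0
```

Run:
```python
from h import *
b=snap("top");a=snap("scene");save(a,"pics/s2.png",(210,120,330,230),6)
s=env.state();print(s["t"],s["eef_pos"],s["ft_force"],s["opening"]*95,err([-160,0,292]))
```

```text
3.25 [497.40182208  46.38514029 292.30618236] [-0.97324192  0.56535343  0.39935256] 9.977635196971418 (array([-2.9,  4.7,  0.3]), array([ 0.  , -0.01,  3.61]))
```

Call:
{"api": "jog_arm", "payload": {"motion": [[0,0,3.6,-3,4.7,0,10],[0,0,0,0,0,40,10],[0,0,0,0,0,50,10],[0,0,0,0,0,50,10],[0,0,0,0,0,30,10],[0,0,0,0,0,10,10],[0,0,0,0,0,0,10],[0,0,0,0,0,0,10]]}}

```text
t: 4.25
eef_pos: [503.3, 43.6, 113.4]
tcp_rot: [3.14, 0.0, 1.651]
ft_force: [-0.5, -0.2, -0.8]
opening: 0.106
grip_force: 0.0
```

Run:
```python
from h import *
a=snap("scene");save(a,"pics/s3.png",(220,160,300,230),8)
s=env.state();print(s["t"],s["eef_pos"],s["ft_force"],err([-160,0,96.5]))
for q in([-150,0,32],[-118,0,33],[-137,0,18]): print(q,(proj(a,W(q))-[220,160])*8)
```

```text
4.3 [503.33584291  43.45814475 113.42830551] [ 1.00486666 -0.2070669  -0.49696884] (array([ 0.8, -0.9, 16.9]), array([ 0.12,  0.01, -0.04]))
[-150, 0, 32] [261.90259398 330.12209155]
[-118, 0, 33] [313.24501795 360.93580759]
[-137, 0, 18] [282.25407786 361.81208319]
```

View pics/s3.png

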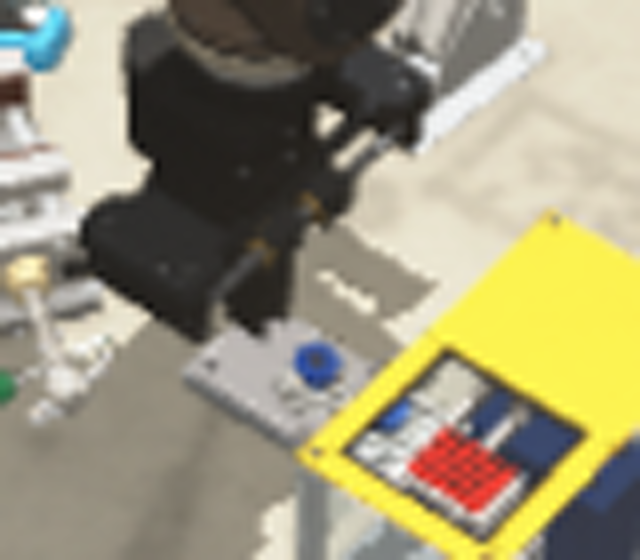

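The fingers stand behind the last sensor, whose cap is at (318,365) in the crop. The way is clear, so I lower them and push.

Call:
{"api": "jog_arm", "payload": {"motion": [[0,0,0,0,-0.9,10,10],[0,0,0,0,0,6,10],[0,0,0,0,0,0,10],[0,0,0,-4,0,0,10],[0,0,0,-3,0,0,10],[0,0,0,-3,0,0,10],[0,0,0,-3,0,0,10],[0,0,0,-3,0,0,10],[0,0,0,-3,0,0,10],[0,0,0,-3,0,0,10]]}}

```text
t: 5.55
eef_pos: [503.8, 21.2, 96.2]
tcp_rot: [3.142, -0.0, 1.65]
ft_force: [-0.2, 1.1, 0.5]
opening: 0.107
grip_force: 0.4
```

Call:
{"api": "jog_arm", "payload": {"motion": [[0,0,0,-3,0,0,10],[0,0,0,-3,0,0,10],[0,0,0,-3,0,0,10],[0,0,0,-3,0,0,10],[0,0,0,-3,0,0,10],[0,0,0,0,0,0,10]]}}

```text
t: 6.3
eef_pos: [505.0, 6.1, 96.2]
tcp_rot: [3.141, 0.0, 1.65]
ft_force: [0.5, 0.2, 0.3]
opening: 0.101
grip_force: 0.0
```

Run:
```python
from h import *
s=env.state();print(s["t"],s["eef_pos"],s["ft_force"],err([-105,0,96.5]))
b=snap("top");a=snap("scene");save(a,"pics/s4.png",(220,160,300,230),8);save(b,"pics/t4.png",(225,165,315,235),8)
```

```text
6.3 [505.01049955   6.13884599  96.23119688] [0.4539831  0.20906951 0.30655134] (array([-16.8,   0.5,  -0.3]), array([ 0.01,  0.  , -0.06]))
```

View pics/s4.png

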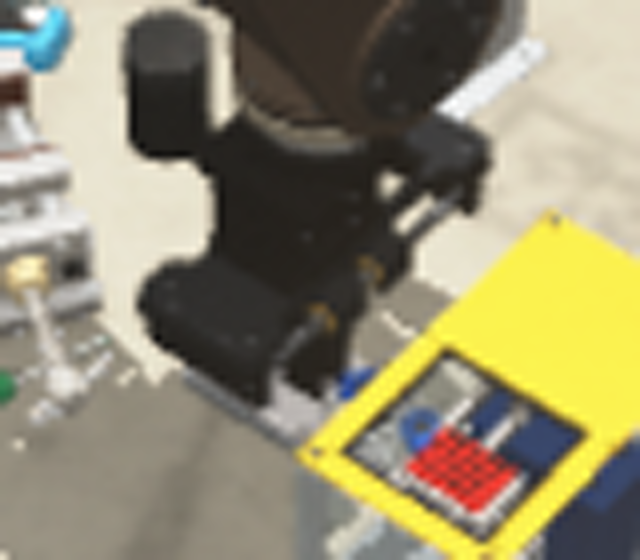

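The row is moving: the leading cap is now visible through the window at (420,428) and the last one is at (355,385). I carry on slowly.

Call:
{"api": "jog_arm", "payload": {"motion": [[0,0,0,-2,0,0,10],[0,0,0,-2,0,0,10],[0,0,0,-2,0,0,10],[0,0,0,-2,0,0,10],[0,0,0,-2,0,0,10],[0,0,0,-1,0,0,10],[0,0,0,-1,0,0,10]]}}

```text
t: 7.28
eef_pos: [505.9, -5.7, 96.2]
tcp_rot: [3.142, -0.0, 1.65]
ft_force: [-0.3, -0.1, -0.3]
opening: 0.105
grip_force: 0.3
```

Call:
{"api": "jog_arm", "payload": {"motion": [[0,0,0,-1,0,0,10],[0,0,0,-1,0,0,10]]}}

```text
t: 7.52
eef_pos: [506.1, -7.6, 96.2]
tcp_rot: [3.142, -0.0, 1.65]
ft_force: [0.4, 1.0, 0.5]
opening: 0.104
grip_force: 0.6
```

Call:
{"api": "jog_arm", "payload": {"motion": [[0,0,0,-1,0,0,10],[0,0,0,0,0,0,10]]}}

```text
t: 7.78
eef_pos: [506.1, -8.5, 96.2]
tcp_rot: [-3.142, -0.0, 1.65]
ft_force: [-1.1, 3.0, 0.4]
opening: 0.105
grip_force: 1.3
```

Call:
{"api": "jog_arm", "payload": {"motion": [[0,0,0,-1,0,0,10],[0,0,0,0,0,0,10]]}}

```text
t: 8.02
eef_pos: [506.1, -9.2, 96.2]
tcp_rot: [-3.141, -0.001, 1.65]
ft_force: [-0.2, 6.7, -0.2]
opening: 0.103
grip_force: 3.0
```

Call:
{"api": "jog_arm", "payload": {"motion": [[0,0,0,-0.5,0,0,10],[0,0,0,0,0,0,10]]}}

```text
t: 8.28
eef_pos: [506.1, -9.5, 96.2]
tcp_rot: [-3.141, -0.001, 1.65]
ft_force: [-0.7, 8.8, 0.3]
opening: 0.105
grip_force: 3.9
```

Run:
```python
from h import *
s=env.state();print(err([-105,0,96.5]),s["ft_force"])
a=snap("scene");b=snap("top");save(a,"pics/s5.png",(245,190,295,230),12)
for q in([0,0,33],[-38,0,33],[-76,0,33]): print(q,((proj(a,W(q))-[245,190]+.5)*12).round())
```

```text
(array([-1.2,  0.7, -0.3]), array([-0.02, -0.04, -0.04])) [-0.71817172  8.75223731  0.28253677]
[0, 0, 33] [472. 373.]
[-38, 0, 33] [374. 312.]
[-76, 0, 33] [279. 252.]
```

View pics/s5.png

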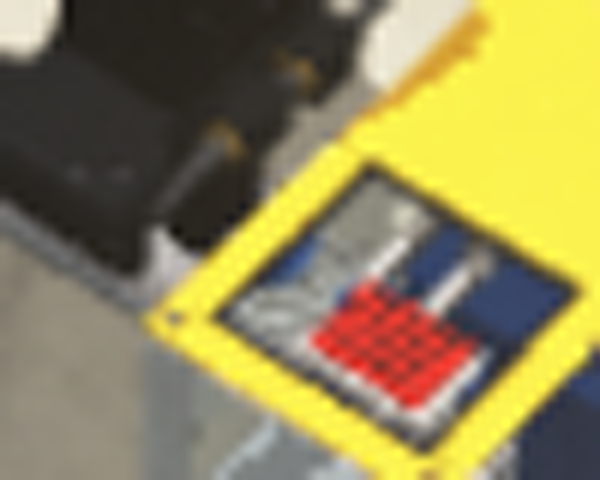

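The last cap shows just at the window edge near (300,258), about where a seated row should put it. The leading cap is under the pad, and the steady rise in force at the expected position means contact with the stop. I back off and raise.

Call:
{"api": "jog_arm", "payload": {"motion": [[0,0,0,1,0,0,10],[0,0,0,2,0,0,10],[0,0,0,5,0,0,10],[0,0,0,20,0,0,10],[0,0,0,20,0,0,10],[0,0,0,0,0,-40,0],[0,0,0,0,0,-60,0],[0,0,0,0,0,-60,0],[0,0,0,0,0,-10,0],[0,0,0,0,0,0,0]]}}

```text
t: 9.62
eef_pos: [502.3, 37.8, 266.3]
tcp_rot: [3.141, 0.0, 1.65]
ft_force: [-0.2, -0.2, -0.3]
opening: 0.005
grip_force: 0.0
```

Run:
```python
from h import *
s=env.state();print(s["t"],s["opening"],err([11.5,-62,260]),s["ft_force"])
a=snap("scene");b=snap("top");save(b,"pics/t6.png",(235,170,315,240),8);save(a,"pics/s6.png",(230,175,310,245),8)
im=np.hstack([cv2.resize(cv2.imread("pics/t6.png"),(400,350)),cv2.resize(cv2.imread("pics/s6.png"),(400,350))]);cv2.imwrite("pics/m6.png",im)
for q in([0,0,33],[-38,0,33],[-76,0,33]): print(q,((proj(b,W(q))-[235,170]+.5)*5).round(),((proj(a,W(q))-[230,175]+.5)*5).round()+[400,0])
```

```text
9.625 0.005264170320728676 (array([-165.2,  -61.2,    6.2]), array([ 0.05,  0.01, -0.05])) [-0.17911744 -0.18449111 -0.32503366]
[0, 0, 33] [237. 157.] [672. 230.]
[-38, 0, 33] [177. 168.] [631. 205.]
[-76, 0, 33] [117. 179.] [591. 180.]
```

View pics/m6.png

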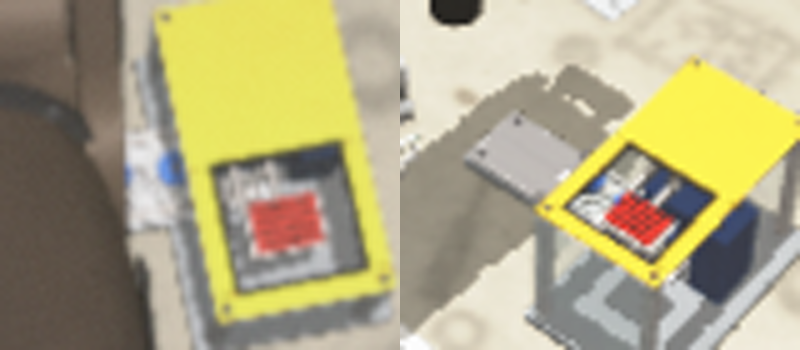

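The cap at (170,168) is clipped by the guard edge and another sits near (125,176). Both match predicted positions b and c, so the row is at the stop. I move over the window.

Call:
{"api": "jog_arm", "payload": {"motion": [[0,0,0,-40,-15,0,0],[0,0,0,-45,-17,0,0],[0,0,0,-45,-17,0,0],[0,0,0,-35,-12,0,0],[0,0,0,0,0,0,0],[0,0,0,0,0,20,0],[0,0,0,0,0,0,0],[0,0,0,0,0,0,0]]}}

```text
t: 10.72
eef_pos: [454.9, -131.1, 246.0]
tcp_rot: [-3.141, -0.001, 1.651]
ft_force: [-1.0, 0.2, 0.1]
opening: 0.002
grip_force: 0.0
```

Run:
```python
from h import *
s=env.state();print(s["t"],s["eef_pos"],err([11.5,-62,199]),s["ft_force"])
a=snap("scene");b=snap("top");save(a,"pics/s7.png",(235,160,315,230),8)
```

```text
10.725 [ 454.94928793 -131.06370771  246.04186594] (array([-0.6, -0.6, 47. ]), array([-0.05, -0.03, -0.  ])) [-0.96673479  0.18611863  0.10171784]
```

View pics/s7.png

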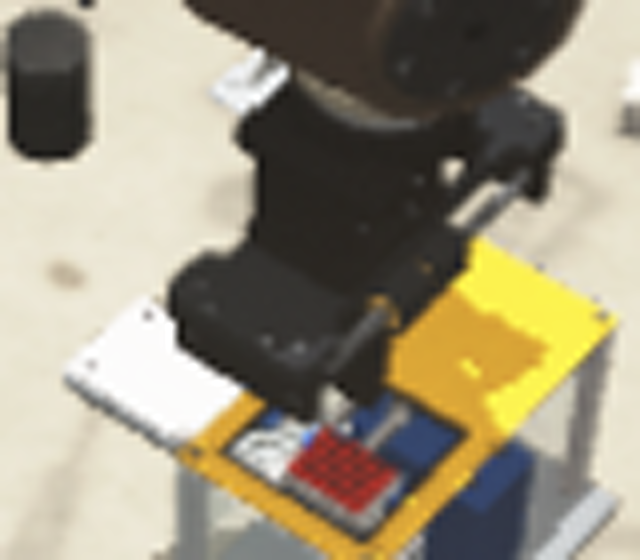

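The closed fingertips are at (355,395), above the pad at (345,470) and clear of the window rim. I descend.

Call:
{"api": "jog_arm", "payload": {"motion": [[0,0,0,-0.6,-0.6,20,0],[0,0,0,0,0,20,0],[0,0,0,0,0,5,0],[0,0,0,0,0,2,0],[0,0,0,0,0,2,0],[0,0,0,0,0,2,0],[0,0,0,0,0,2,0],[0,0,0,0,0,0,0]]}}

```text
t: 11.82
eef_pos: [454.3, -132.3, 193.2]
tcp_rot: [3.141, 0.0, 1.65]
ft_force: [-0.0, -0.7, 0.2]
opening: 0.005
grip_force: 0.6
```

Call:
{"api": "jog_arm", "payload": {"motion": [[0,0,0,0,0,2,0],[0,0,0,0,0,2,0],[0,0,0,0,0,1,0],[0,0,0,0,0,0,0]]}}

```text
t: 12.32
eef_pos: [454.2, -132.2, 188.1]
tcp_rot: [-3.141, -0.0, 1.65]
ft_force: [-0.8, -1.2, 1.6]
opening: 0.006
grip_force: 0.8
```

Call:
{"api": "jog_arm", "payload": {"motion": [[0,0,0,0,0,1,0],[0,0,0,0,0,1,0],[0,0,0,0,0,1,0],[0,0,0,0,0,0,0]]}}

```text
t: 12.82
eef_pos: [454.2, -132.2, 185.1]
tcp_rot: [-3.142, -0.0, 1.65]
ft_force: [-1.3, -0.5, 1.5]
opening: 0.004
grip_force: 0.9
```

Call:
{"api": "jog_arm", "payload": {"motion": [[0,0,0,0,0,1,0],[0,0,0,0,0,1,0],[0,0,0,0,0,0,0],[0,0,0,0,0,1,0],[0,0,0,0,0,0,0]]}}

```text
t: 13.45
eef_pos: [454.3, -132.2, 182.3]
tcp_rot: [3.141, 0.0, 1.65]
ft_force: [-1.2, -0.7, 3.9]
opening: 0.004
grip_force: 2.4
```

Call:
{"api": "jog_arm", "payload": {"motion": [[0,0,0,0,0,1,0],[0,0,0,0,0,0,0],[0,0,0,0,0,1,0],[0,0,0,0,0,0,0]]}}

```text
t: 13.95
eef_pos: [454.3, -132.2, 180.3]
tcp_rot: [3.141, 0.0, 1.65]
ft_force: [-2.1, -0.5, 5.2]
opening: 0.005
grip_force: 2.5
```

Call:
{"api": "jog_arm", "payload": {"motion": [[0,0,0,0,0,1,0],[0,0,0,0,0,0,0],[0,0,0,0,0,1,0],[0,0,0,0,0,0,0]]}}

```text
t: 14.45
eef_pos: [454.4, -132.2, 178.3]
tcp_rot: [3.141, 0.0, 1.65]
ft_force: [-0.6, -1.2, 4.2]
opening: 0.006
grip_force: 2.5
```

Call:
{"api": "jog_arm", "payload": {"motion": [[0,0,0,0,0,1,0],[0,0,0,0,0,0,0],[0,0,0,0,0,1,0],[0,0,0,0,0,0,0]]}}

```text
t: 14.95
eef_pos: [454.6, -132.2, 176.5]
tcp_rot: [3.141, 0.0, 1.65]
ft_force: [-0.5, 1.0, 6.4]
opening: 0.005
grip_force: 3.3
```

Call:
{"api": "jog_arm", "payload": {"motion": [[0,0,0,0,0,1,0],[0,0,0,0,0,0,0]]}}

```text
t: 15.2
eef_pos: [454.6, -132.2, 175.9]
tcp_rot: [3.14, 0.0, 1.65]
ft_force: [-2.0, 0.5, 13.4]
opening: 0.006
grip_force: 6.6
```

Call:
{"api": "jog_arm", "payload": {"motion": [[0,0,0,0,0,1,0],[0,0,0,0,0,0,0],[0,0,0,0,0,0,0]]}}

```text
t: 15.58
eef_pos: [454.6, -132.2, 175.3]
tcp_rot: [3.14, 0.001, 1.65]
ft_force: [-4.0, 1.4, 19.3]
opening: 0.002
grip_force: 9.9
```

The force has risen steeply at about 20 mm of sink, so the cap is seated. I release slowly and withdraw.

Call:
{"api": "jog_arm", "payload": {"motion": [[0,0,0,0,0,-2,0],[0,0,0,0,0,-3,0],[0,0,0,0,0,-4,0],[0,0,0,0,0,-4,0],[0,0,0,0,0,-4,0],[0,0,0,0,0,-4,0],[0,0,0,0,0,-4,0],[0,0,0,0,0,-20,0],[0,0,0,0,0,-40,0],[0,0,0,0,0,-40,0]]}}

```text
t: 16.82
eef_pos: [453.9, -132.1, 300.3]
tcp_rot: [-3.141, -0.001, 1.65]
ft_force: [0.6, -0.1, 0.4]
opening: 0.007
grip_force: 0.0
```

Call:
{"api": "jog_arm", "payload": {"motion": [[0,0,0,40,0,-10,0],[0,0,0,60,0,0,0],[0,0,0,60,0,0,0],[0,0,0,60,0,0,0],[0,0,0,60,0,0,0],[0,0,0,0,0,0,0],[0,0,0,0,0,0,0],[0,0,0,0,0,0,0]]}}

```text
t: 17.82
eef_pos: [432.1, 145.8, 309.2]
tcp_rot: [-3.141, 0.0, 1.649]
ft_force: [-0.4, -0.1, -0.1]
opening: 0.007
grip_force: 0.0
```

Run:
```python
from h import *
s=env.state();print(s["t"],s["eef_pos"],s["ft_force"],np.abs(s["qvel"]).max())
a=snap("scene");b=snap("top");save(b,"pics/t8.png",(235,150,315,240),5);save(a,"pics/s8.png",(230,165,310,255),5)
cv2.imwrite("pics/m8.png",np.hstack([cv2.imread("pics/t8.png"),cv2.imread("pics/s8.png")]))
for n,c in(("t",b),("s",a)):
  h=cv2.cvtColor(c["color"],cv2.COLOR_RGB2HSV);H,S,V=[h[...,i] for i in range(3)]
  m=((H<8)|(H>172))&(S>150)&(V>90);m[:,:262]=0;m[:,300:]=0;m[:200]=0;m[240:]=0
  yy,xx=np.where(m);print(n,len(yy),xx.mean(),yy.mean(),np.median([px(c,x,y)[2] for x,y in zip(xx,yy)]))
```

```text
17.825 [432.12154385 145.8040797  309.20999756] [-0.38512087 -0.13934953 -0.10841109] 0.007849425020395102
t 32 292.375 213.28125 117.85453871412551
s 68 277.19117647058823 218.48529411764707 117.2704280914304
```

View pics/m8.png

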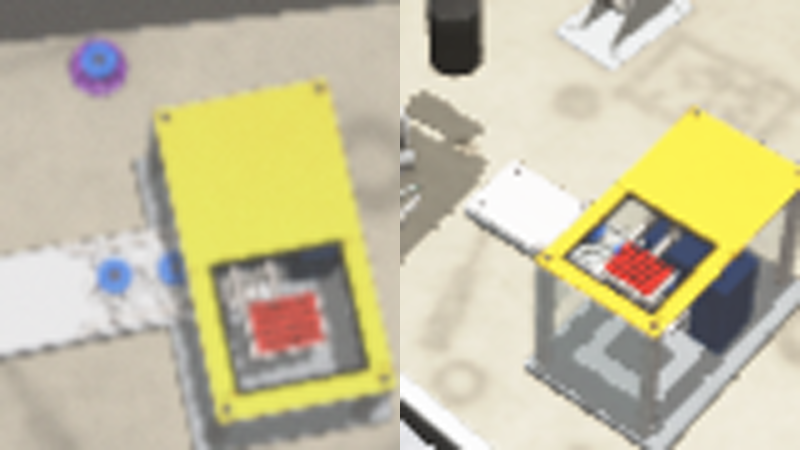

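The lever is up: the pad is back at its original pixels and about 118 mm high. The last two sensors sit in the track at (114,275) and (172,268), caps on, and nothing else has moved. I hand the job in.

```bash
python3 -c "
from cell import env
print(env.job_done())"
```

```text
the job is handed in; nothing more can be done
None
```

I pushed the row to the stop and pressed the lever until the force rose steeply at about 20 mm of sink, so the leading cap should be seated, though the lever pad hides it from the cameras. The lever is back up, the other two sensors are in the track with nothing having pressed their caps, and the job was handed in at about 18 s.

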